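# Lay the lamp battery on its marked place

### The arm

A 6-joint arm with a two-finger parallel gripper is mounted at the origin on the work surface. World frame = base frame: x ahead of the robot, y to its left, z up, the work surface at z = 0. Lengths are in m, angles in rad, forces in N, time in s.
With the tool pointing down it reaches from about 0.2 to 0.875 m from the base axis. Payload 3.4 kg.
Tool frame: the origin (TCP) lies between the finger pads; the fingertips stand 25 mm ahead of it and the grasp point (between the pads) lies 6 mm ahead of it (r.nose_length is the z of the fingertips in the tool frame, in m); z points along the fingers, y is the line along which they close (so a half turn about z gives the same grasp; the last joint's range is limited). The gripper opens to 94 mm and grips with 3 to 60 N. Pads are 16 mm wide; open, the fingers measure 119 mm over their backs; the gripper's body (75 mm by 177 mm) begins 78 mm behind the grasp point.
Start: joints at [-1.379, 0.276, 1.505, -0, 1.361, -0.121], TCP at [0.177, -0.547, 0.23] pointing down, gripper open.
Joint ranges: [-2.89, 2.89], [-0.75, 2.08], [0.22, 2.7], [-1.18, 4.32], [0.11, 2.71], [-2.7, 2.7]. Speed limits (rad/s): [2.57, 2.57, 3.14, 3.14, 3.14, 3.14].

### API

Orientations are given as a unit quaternion [w, x, y, z].
In Python, from plant import r, gripper_to, inverse_kinematics, vision, models, telemetry gives the robot as it stands. Calls block until the motion is done:
- r.move_to(position, orientation): joint-space move of the TCP to a pose.
- r.move_l(position, rot=None, vel=0.15, guard=None): straight line of the TCP; rot=None keeps the orientation; vel is the mean speed in m/s. With guard (N) it stops when the force on the tool has changed by that much, and returns True; else False.
- r.movej(angles): joint-space move.
- gripper_to(opening, f_grip=None): finger opening in m; f_grip is the grip in N (None keeps the last); returns when the fingers have stopped.
- r.hold(seconds).
- inverse_kinematics(position, orientation): joint angles nearest the present ones, or None.
- vision.snapshot(name): name is "scene" or "top"; returns the picture (480x640x3 uint8, red, green, blue); there is no depth.
- vision.get_calibration(name): a dict with "fx", "fy", "cx", "cy" (pixels), "position" and "orientation" of the camera in the world. Camera axes: x right, y down, z forward; pixel columns grow to the right and rows downward; lengths in m; the calibration is good to about 2 mm. A picture is of the moment at which its call begins. get_calibration takes no time and is no camera call.
A pose or a line that the arm cannot do raises r.PlanningError and nothing moves.
- r.sign_off(): hands the job in; it is judged then, once.
Trained networks look in the newest picture that a camera, given by its name, has taken for a name from the list of things; names that differ only in an ending like _2 or _b are one class to them, and where a whole thing is asked for, a point or a joint stands for the part that bears it (a point fixed in the world has none). Each returns a list of dicts, best first, with "score" (0 to 1); they miss things now and then, are a little off and sometimes report something else, mostly with a low value. They report only what shows in the picture. A call takes as long as a camera call. They do not tell look-alikes from the thing itself.
- models.boxes_of(thing, camera): "at" ([x, y, z] in m, in world coordinates, good to about 4 mm: the middle of the surface that is visible of it).
- models.regions_of(thing, camera): "pixels" (480x640 bool, what is visible of it).
- models.mark_of(thing, camera): "at" ([x, y, z] in m, in world coordinates, good to about 4 mm: a listed point, or the origin of a listed thing).
Readings, each from a call of its own:
- telemetry.current_t(): time.
- telemetry.current_joints(): joint angles.
- telemetry.current_dq(): joint speeds.
- telemetry.current_joint_efforts(): joint torques, N m.
- telemetry.current_ee_pos(): TCP position.
- telemetry.current_tool_rot(): TCP orientation.
- telemetry.current_wrist_force(): force on the tool from outside, world axes, zero at the start.
- telemetry.current_torque(): the same for the moment, N m.
- telemetry.current_opening(): finger opening in m.
- telemetry.current_finger_force(): force on a finger pad.
Only numpy, scipy, OpenCV 4.12 (cv2) and the standard library are available. Lean on these libraries where they do the work, as an engineer would, in place of code of your own. Each camera call takes 0.05 s, during which the arm holds its last target. There are 200 camera calls.

### The job

Fit the red lamp's charged battery: lift it out of the charger tray, tip it over onto one of its broad sides on the rubber mat and let go of it there, then pick it up again as it lies and set it down gently on the shelf, lying on its broad side inside the white taped outline with its terminals facing the switch box. Away from the mat it must not drop or fall over, and the other gear stays where it is.

Things in the scene. Friction and masses are not known exactly. Their poses are not given: they have to be found in the camera images.
- battery: Sealed lamp battery: a plain grey brick, 34 mm thick (its x) x 178 mm long (its y) x 60 mm high (its z, pointing out of the lid face), 0.4 to 0.75 kg. Two brass spade terminals stand 7 mm out of the lid, at 74 mm either side of its middle, so the middle is free for gripping. The two 178 x 60 mm faces are its broad sides. Origin: centre of the underside (the face opposite the lid). At the start it stands upright in the charger tray, on the tray's 4 mm floor.
- battery_mid (a point): Centre of the battery, 30 mm above its origin along its z. Lying on a broad side, it is 17 mm above what the battery lies on.
- battery_terminals (a point): Centre of the lid's top face (the terminals' face), 60 mm from the battery's origin along its z.
- tray: Charger, fixed to the shelf: a low black tray (trough 41 x 185 mm inside along its x and y, so 3.5 mm of play round the battery; walls 3 mm thick and 16 mm high, floor 4 mm thick) that holds the battery upright, with the charger block, 42 mm high, on its +x side from x = 67 to 133 mm and y = -55 to 55 mm. Origin: on the shelf's surface under the trough's centre; z up.
- mat: Black rubber mat fixed on the shelf: 200 mm (x) x 260 mm (y) x 8 mm thick. Origin: centre of its underside, on the shelf's surface; its top is 8 mm higher. Its -x edge faces the robot; the 100 mm of its top nearest that edge and the shelf in front of it are clear. The edge stops the foot of a thing tipped over it.
- lamp_box: Black switch box of the red lamp with a chrome toggle on top, fixed to the shelf beside the outline. Its origin is NOT in the box but at the outline's centre, as mark. The box is 60 x 110 mm (x, y), 45 mm high, the toggle's tip 75 mm high; its centre is 110 mm from the outline's centre along +x, its near face 80 mm.
- mark (a point): Centre of the rectangular outline taped in white on the bare shelf in front of the switch box, at the shelf's surface; z up, x points from the outline to the switch box, y along the outline's long sides. Inside, the outline is 78 mm (x) by 196 mm (y): 9 mm more than the lying battery on every side.
- cheshire: Bystander: Cheshire sight tube, matte black, standing on its wide cap on the mat's far half: cap 44 mm across, barrel 32 mm across, 166 mm tall; origin under its centre, z up.
- adapter: Bystander: white nylon focuser adapter standing flange-down on the mat's far half: flange 64 mm across and 10 mm high, sleeve 51 mm across, 36 mm tall; origin under its centre.
- dust_cap: Bystander: black plastic dust cap, a disc 56 mm across, 20 mm high, on the mat's far half; origin under its centre.
- ext_long: Bystander: long aluminium extension tube, standing behind the switch box: 58 mm across (three small thumbscrews stand out to 43 mm from its axis near the foot), 112 mm tall; origin under its centre.
- ext_short: Bystander: short aluminium extension tube, standing near the robot, to one side: 58 mm across (thumbscrews as on the long one), 72 mm tall; origin under its centre.
- diagonal: Bystander: silver star diagonal lying on its side cover behind the charger: about 110 x 110 mm, 62 mm high; origin underneath, where its two barrel axes cross.
- driver: Bystander: screwdriver with a black handle lying on the shelf near the robot, to the other side: 160 mm long along its own x, 26 mm thick; origin underneath its middle.
Mind the look-alikes: they are no part of the job. Leave any turquoise look-alike of the battery alone.

How it is judged:
By the outcome, as a careful person would: the job done as asked, in the order asked, and still so for the second after the job is handed in, with the robot touching nothing.
It also fails if it takes over 64 s, if anything falls off the work surface, if the arm or the gripper's body presses on something with over 40 N, if the wrist force passes 120 N, or if a joint passes its speed limit or range.

## Working session

There is one attempt and no reset: what is moved stays moved. The work goes in short steps, each a Python script; the robot and the scene stay as the last script left them, time stands still between calls to the robot, and variables do not carry over. Pictures are saved under pics/ and viewed, at most 10 in all, crops included, and the job is handed in when it is done.

```bash
ls; mkdir -p pics
python3 - <<'E'
from plant import r, vision, models, telemetry
import cv2, numpy as np
for c in ("scene","top"):
    im=vision.snapshot(c); cv2.imwrite(f"pics/{c}0.png",im[:,:,::-1]); k=vision.get_calibration(c); print(c,{a:np.round(b,4).tolist() for a,b in k.items()})
for c in ("scene","top"):
    for t in ["battery","battery_mid","battery_terminals","tray","mat","lamp_box","mark"]:
        print(c,t,[(np.round(d["at"],3).tolist(),round(d["score"],2)) for d in models.mark_of(t,c)])
print(telemetry.current_t())
E
```

```text
pics
scene {'fx': 483.3146, 'fy': 483.3146, 'cx': 324.3077, 'cy': 232.6025, 'position': [1.3238, -0.2625, 0.9801], 'orientation': [-0.2941, 0.7371, 0.5693, -0.2148]}
top {'fx': 591.3989, 'fy': 591.3989, 'cx': 323.2658, 'cy': 239.9875, 'position': [0.3868, -0.007, 1.5611], 'orientation': [-0.0259, 0.7146, -0.6979, 0.0399]}
scene battery [([0.484, -0.308, 0.005], 0.81), ([0.309, -0.408, -0.003], 0.72)]
scene battery_mid [([0.312, -0.41, 0.03], 0.83), ([0.485, -0.316, 0.033], 0.72)]
scene battery_terminals [([0.488, -0.308, 0.063], 0.98), ([0.314, -0.408, 0.062], 0.57)]
scene tray [([0.483, -0.309, -0.0], 0.6)]
scene mat [([0.611, 0.025, 0.001], 0.94), ([0.49, -0.309, 0.064], 0.51)]
scene lamp_box [([0.478, 0.312, 0.002], 0.94), ([0.489, -0.309, 0.063], 0.54)]
scene mark [([0.475, 0.31, -0.004], 0.8)]
top battery [([0.307, -0.408, 0.001], 0.93), ([0.484, -0.308, 0.003], 0.83), ([0.358, 0.164, -0.0], 0.71)]
top battery_mid [([0.485, -0.31, 0.034], 0.64), ([0.307, -0.412, 0.028], 0.55)]
top battery_terminals [([0.31, -0.406, 0.061], 0.67), ([0.48, -0.317, 0.06], 0.59)]
top tray []
top mat [([0.604, 0.022, -0.0], 0.97)]
top lamp_box []
top mark [([0.354, -0.167, -0.002], 0.59)]
0.8
```

View pics/scene0.png

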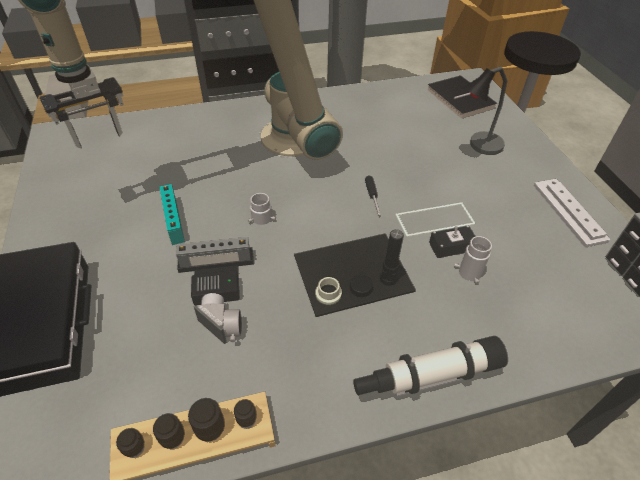

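View pics/top0.png

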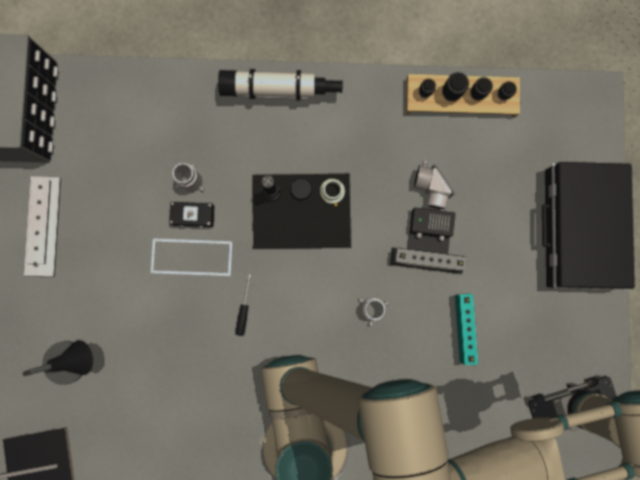

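The scene shows two battery look-alikes:
- Grey brick in the black charger tray: scene (214,247), top (430,260).
- Turquoise brick on the bare shelf: scene (171,214), top (468,329).

The grey one fits, since it is grey and stands in the charger. I'll confirm that in a crop and measure the yaws.

```bash
cat > h.py <<'E'
import numpy as np, cv2
from scipy.spatial.transform import Rotation as R
from plant import r, gripper_to, inverse_kinematics, vision, models, telemetry
def rays(uv,cam):
    k=vision.get_calibration(cam); uv=np.atleast_2d(uv).astype(float)
    d=np.c_[(uv[:,0]-k["cx"])/k["fx"],(uv[:,1]-k["cy"])/k["fy"],np.ones(len(uv))]
    return np.array(k["position"]), R.from_quat(k["orientation"],scalar_first=True).apply(d)
def plane(uv,z,cam="top"):
    p,d=rays(uv,cam); return (p+d*((z-p[2])/d[:,2])[:,None])[:,:2]
def rect(mask,z,cam="top"):
    """centre, yaw of the long axis off world y, (short,long) of a mask at height z"""
    c=max(cv2.findContours(mask.astype(np.uint8),cv2.RETR_EXTERNAL,cv2.CHAIN_APPROX_NONE)[0],key=cv2.contourArea)[:,0]
    q=cv2.boxPoints(cv2.minAreaRect((plane(c,z,cam)*1000).astype(np.float32)))/1000
    e=[q[1]-q[0],q[2]-q[1]]; e.sort(key=np.linalg.norm); l=e[1]*np.sign(e[1][1])
    return q.mean(0),np.arctan2(-l[0],l[1]),[round(float(np.linalg.norm(x)),4) for x in e]
def down(yaw):
    """tool down, closing along (cos yaw, sin yaw)"""
    y=np.array([np.cos(yaw),np.sin(yaw),0]); z=np.array([0,0,-1.])
    return R.from_matrix(np.c_[np.cross(y,z),y,z]).as_quat(scalar_first=True)
E
python3 - <<'E'
from h import *
S=vision.snapshot("scene"); T=vision.snapshot("top")
a=cv2.resize(S[170:290,120:280],None,fx=4,fy=4,interpolation=2); cv2.imwrite("pics/crop1.png",a[:,:,::-1])
for t,z in (("mat",.008),("battery",.064)):
    for d in models.regions_of(t,"top"):
        m=d["pixels"]; c,y,s=rect(m,z); print(t,round(d["score"],2),np.round(c,4),round(np.degrees(y),2),s,T[m].mean(0).round())
w=np.zeros(T.shape[:2],bool); w[225:290,140:245]=(T[225:290,140:245].min(2)>150)
c,y,s=rect(w,0); print("mark",np.round(c,4),np.degrees(y),s,w.sum())
w=(S.min(2)>150); w[:195]=0;w[240:]=0;w[:,:390]=0;w[:,482:]=0
c,y,s=rect(w,0,"scene"); print("mark scene",np.round(c,4),np.degrees(y),s)
for t in ["cheshire","adapter","dust_cap","ext_short","driver"]: print(t,[(np.round(d["at"],3).tolist(),round(d["score"],2)) for d in models.mark_of(t,"top")][:2])
for p in ([.485,-.309,.2],[.45,.02,.2],[.478,.312,.2]):
    for yw in (0,np.pi): print(p,yw,np.round(inverse_kinematics(p,down(yw)),2) if inverse_kinematics(p,down(yw)) is not None else None)
E
```

```text
mat 0.74 [0.6114 0.0231] 1.93 [0.2029, 0.2571] [38. 37. 34.]
battery 0.73 [ 0.3122 -0.3998] -87.82 [0.0513, 0.1776] [ 49. 125. 112.]
battery 0.61 [0.6806 0.3141] 6.8 [0.0752, 0.076] [99. 96. 91.]
battery 0.57 [ 0.4847 -0.3072] -6.38 [0.043, 0.1862] [113. 110. 102.]
mark [0.4801 0.3106] -0.71258867 [0.0922, 0.2098] 637
mark scene [0.4793 0.3102] -0.7852023 [0.0958, 0.2108]
cheshire [([0.653, 0.102, 0.004], 0.84), ([0.485, -0.314, 0.062], 0.71)]
adapter [([0.662, -0.057, 0.013], 0.76)]
dust_cap [([0.665, 0.026, 0.01], 0.83)]
ext_short [([0.355, -0.17, -0.001], 0.69)]
driver [([0.36, 0.163, -0.001], 0.65)]
[0.485, -0.309, 0.2] 0 [-0.69  0.29  1.56 -0.    1.29 -0.69]
[0.485, -0.309, 0.2] 3.141592653589793 [-0.69  0.29  1.56 -0.    1.29  2.45]
[0.45, 0.02, 0.2] 0 [-0.11  0.11  1.8  -0.    1.23 -0.11]
[0.45, 0.02, 0.2] 3.141592653589793 None
[0.478, 0.312, 0.2] 0 [ 0.46  0.29  1.56 -0.    1.29  0.46]
[0.478, 0.312, 0.2] 3.141592653589793 [ 0.46  0.29  1.56 -0.    1.29 -2.69]
```

View pics/crop1.png

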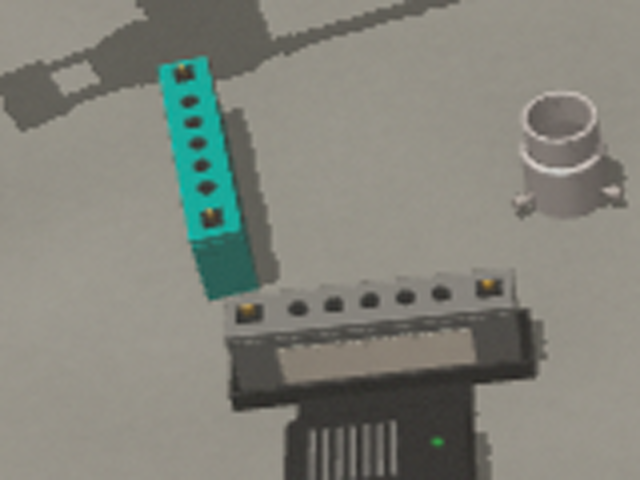

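The crop confirms it. The grey brick with brass terminals sits in the black trough with the charger block behind it, and the turquoise one stands beside it. The sizes match too: mat 203x257 mm, outline 92x210 mm outside, one label of the battery region about right. Picking now.

Run:
```python
from h import *
b=np.array([.4845,-.309]); q=down(np.radians(-6.4))
gripper_to(.07)
r.move_to([*b,.2],q); r.move_l([*b,.10],vel=.2)
print("guard",r.move_l([*b,.050],vel=.08,guard=6), telemetry.current_ee_pos())
gripper_to(.02,f_grip=40); print(telemetry.current_opening(),telemetry.current_finger_force())
f0=np.array(telemetry.current_wrist_force())
p=np.array(telemetry.current_ee_pos()); r.move_l([p[0],p[1],.09],vel=.06); r.move_l([p[0],p[1],.2],vel=.2); r.hold(.2)
print(np.array(telemetry.current_wrist_force())-f0,telemetry.current_opening(),telemetry.current_t())
yw=np.radians(1.9); n=np.array([np.cos(yw),np.sin(yw)]); s=np.array([.611,.023])-n*(.1+.017+.012)
r.move_l([*s,.2],rot=down(yw),vel=.25); r.move_l([*s,.075],vel=.15); r.hold(.2)
T=vision.snapshot("top"); S=vision.snapshot("scene")
cv2.imwrite("pics/s2.png",cv2.resize(S[180:320,230:450],None,fx=3.5,fy=3.5)[:,:,::-1]); print(s,telemetry.current_t())
```

```text
guard False [ 0.48485014 -0.30922037  0.05033905]
0.03373861955444465 39.970471411943436
[ 0.41491164 -0.21771208 -8.39595436] 0.03355888981902597 7.0667
[0.48207092 0.01872298] 9.8083
```

View pics/s2.png

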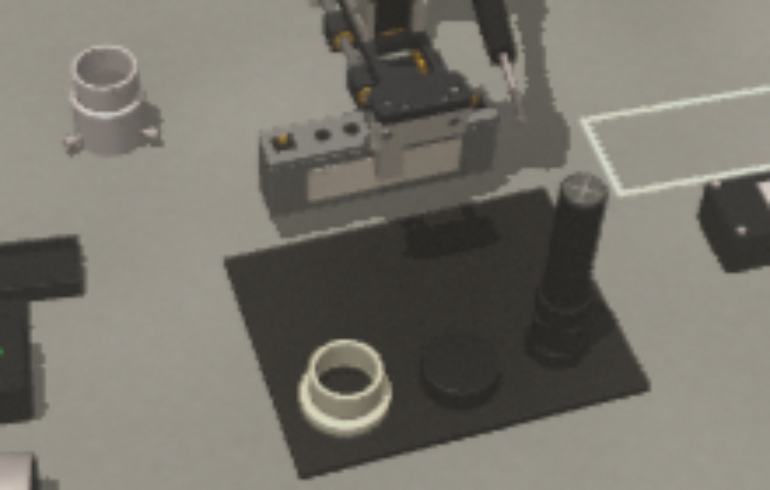

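Run:
```python
from h import *
yw=np.radians(1.9); n=np.array([np.cos(yw),np.sin(yw)])
P=lambda: np.array(telemetry.current_ee_pos())
p=P(); r.move_l([p[0],p[1],.056],vel=.1)
print("down",r.move_l([p[0],p[1],.040],vel=.02,guard=4),P())
p=P(); z0=p[2]; r.move_l([p[0],p[1],z0+.002],vel=.02)
t=p[:2]+n*.022
print("edge",r.move_l([*t,z0+.002],vel=.02,guard=5),P())
p=P(); p[:2]-=n*.0008; r.move_l(p,vel=.02)
print("down",r.move_l([p[0],p[1],z0-.004],vel=.015,guard=4),P())
gripper_to(.06); p=P()
r.move_l([p[0],p[1],.15],vel=.15); r.hold(.1)
S=vision.snapshot("scene"); cv2.imwrite("pics/s3.png",cv2.resize(S[180:320,230:450],None,fx=3.5,fy=3.5)[:,:,::-1])
print(p,telemetry.current_t()); np.save("bc.npy",p)
```

```text
down True [0.48254108 0.01870615 0.04600044]
edge True [0.49020071 0.01913048 0.04646458]
down True [0.48951849 0.01914008 0.04622663]
[0.4880244  0.01930243 0.04483532] 13.775
```

View pics/s3.png

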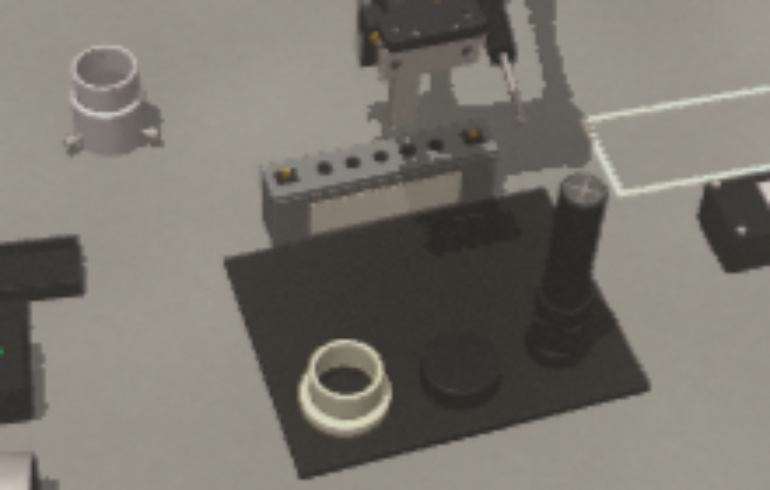

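The battery now stands upright, flush along the mat's near edge, with its foot line at crop (270,235) to (500,190). Next I push it over with closed fingers.

Run:
```python
from h import *
yw=np.radians(1.9); n=np.array([np.cos(yw),np.sin(yw)]); b=np.array([.4895,.0192])
a=b-n*.048
r.move_l([*a,.15],vel=.2); gripper_to(0); r.move_l([*a,.076],vel=.15)
e=b+n*.017
r.move_l([*(b-n*.032),.076],vel=.05)
for d in np.arange(.028,-.013,-.005):
    r.move_l([*(b-n*d),.076],vel=.04); print(round(d,3),np.round(telemetry.current_wrist_force(),1),end=' ')
r.hold(.3); r.move_l([*a,.12],vel=.2); gripper_to(.09); r.move_l([*(b-n*.12),.2],vel=.25)
S=vision.snapshot("scene"); T=vision.snapshot("top"); cv2.imwrite("pics/s4.png",cv2.resize(S[180:320,230:450],None,fx=3.5,fy=3.5)[:,:,::-1])
cv2.imwrite("pics/t4.png",T[:,:,::-1])
print()
for t in ("battery_mid","battery_terminals"):
  for c in ("top","scene"): print(t,c,[(np.round(d["at"],3).tolist(),round(d["score"],2)) for d in models.mark_of(t,c)])
for c in ("top","scene"):
  for d in models.regions_of("battery",c):
    x,y,s=rect(d["pixels"],.042,c); print(c,round(d["score"],2),np.round(x,4),round(np.degrees(y),2),s)
print(telemetry.current_t())
```

```text
0.028 [-1.8 -0.2 -0.6] 0.023 [-1.8  0.1  0.3] 0.018 [-0.  -0.2 -0.6] 0.013 [-1.  -0.2 -0.1] 0.008 [-1.5 -0.1  1.3] 0.003 [-0.1 -0.2 -0. ] -0.002 [-0.3  0.3  0.1] -0.007 [0.1 0.8 0.6] -0.012 [-0.1 -0.3  0.1] 
battery_mid top [([0.307, -0.409, 0.032], 0.77), ([0.52, 0.02, 0.022], 0.74)]
battery_mid scene [([0.52, 0.015, 0.023], 0.95), ([0.309, -0.409, 0.028], 0.76)]
battery_terminals top [([0.307, -0.408, 0.058], 0.76), ([0.544, 0.016, 0.026], 0.63), ([0.68, 0.317, 0.002], 0.5)]
battery_terminals scene [([0.312, -0.408, 0.062], 0.59), ([0.689, -0.339, 0.004], 0.57)]
top 0.64 [ 0.3109 -0.407 ] -85.75 [0.0507, 0.1804]
top 0.62 [0.5199 0.019 ] 1.43 [0.0621, 0.1751]
scene 0.81 [ 0.3184 -0.4059] -84.7 [0.0413, 0.2391]
scene 0.75 [0.5322 0.0157] 2.34 [0.0883, 0.1867]
21.9167
```

View pics/s4.png

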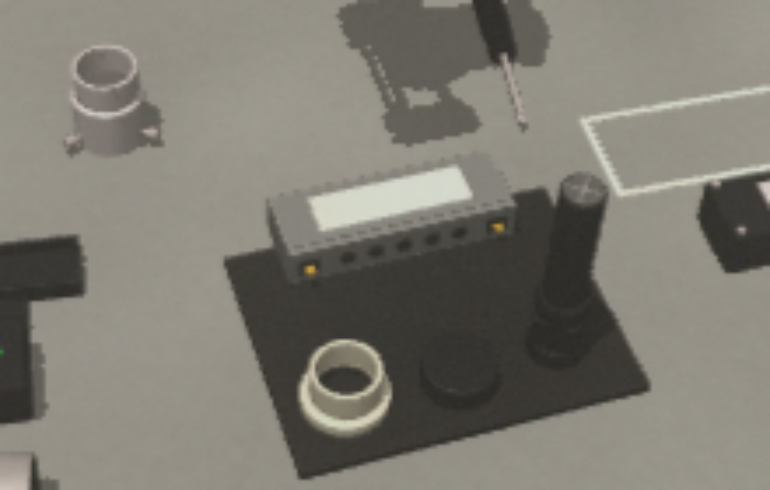

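The battery lies on its broad side on the mat, released. The terminals, at crop (310,270) and (500,228), face +x, which is also the direction from the outline to the switch box. So I pick it up at the same yaw.

Run:
```python
from h import *
P=lambda: np.array(telemetry.current_ee_pos())
b=np.array([.520,.0185]); gripper_to(.088)
r.move_l([*b,.2],rot=down(np.radians(1.6)),vel=.25); r.move_l([*b,.08],vel=.2)
print("guard",r.move_l([*b,.038],vel=.05,guard=5),P())
gripper_to(.04,f_grip=40); print(telemetry.current_opening(),telemetry.current_finger_force())
r.move_l([*b,.06],vel=.05); r.move_l([*b,.25],vel=.2)
m=np.array([.4797,.3104]); r.move_l([*m,.25],rot=down(np.radians(-.75)),vel=.25); r.move_l([*m,.06],vel=.15); r.hold(.2)
print(telemetry.current_opening(),P(),telemetry.current_t())
S=vision.snapshot("scene"); T=vision.snapshot("top"); cv2.imwrite("pics/s5.png",cv2.resize(S[160:290,370:520],None,fx=4,fy=4)[:,:,::-1])
for c in ("top","scene"):
  print([(np.round(d["at"],3).tolist(),round(d["score"],2)) for d in models.mark_of("battery_mid",c)])
```

```text
guard False [0.52026853 0.01849219 0.03815517]
0.05986476808130781 39.94587600231171
0.059691730008847914 [0.48011702 0.31065118 0.06075358] 29.85
[([0.478, 0.31, 0.045], 0.8), ([0.305, -0.409, 0.031], 0.78), ([0.68, 0.315, 0.002], 0.29)]
[([0.312, -0.409, 0.032], 0.89), ([0.483, 0.308, 0.049], 0.79), ([0.609, 0.024, -0.0], 0.2)]
```

View pics/s5.png

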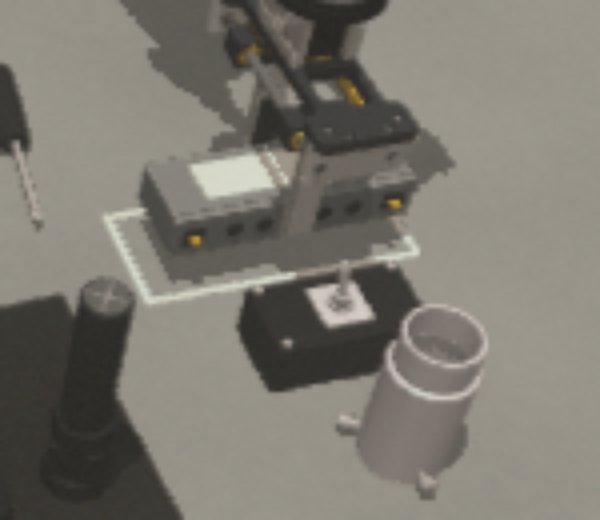

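The battery hangs level over the outline with its terminals at crop (195,240) and (395,203), toward the switch box. Now I lower it.

Run:
```python
from h import *
P=lambda: np.array(telemetry.current_ee_pos())
p=P(); m=[.4797,.3104]; r.move_l([*m,.038],vel=.06)
print("down",r.move_l([*m,.027],vel=.015,guard=4),P())
p=P(); gripper_to(.076); r.hold(.2); r.move_l([p[0],p[1],.1],vel=.1); r.move_l([.40,.2,.3],vel=.25); r.hold(.1)
S=vision.snapshot("scene"); T=vision.snapshot("top"); cv2.imwrite("pics/s6.png",cv2.resize(S[130:330,150:520],None,fx=2.1,fy=2.1)[:,:,::-1])
cv2.imwrite("pics/t6.png",cv2.resize(T[220:300,140:250],None,fx=6,fy=6)[:,:,::-1])
for d in models.regions_of("battery","top"):
    x,y,s=rect(d["pixels"],.034); print(round(d["score"],2),np.round(x,4),round(np.degrees(y),2),s)
print(telemetry.current_t())
```

```text
down True [0.47974809 0.31036572 0.03003041]
0.61 [ 0.3106 -0.4077] -85.65 [0.0485, 0.1815]
0.6 [0.5018 0.3591] 17.54 [0.0378, 0.093]
34.0417
```

View pics/s6.png

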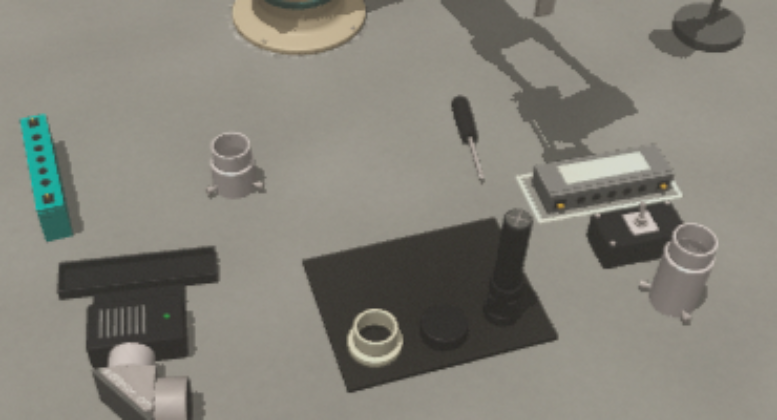

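View pics/t6.png

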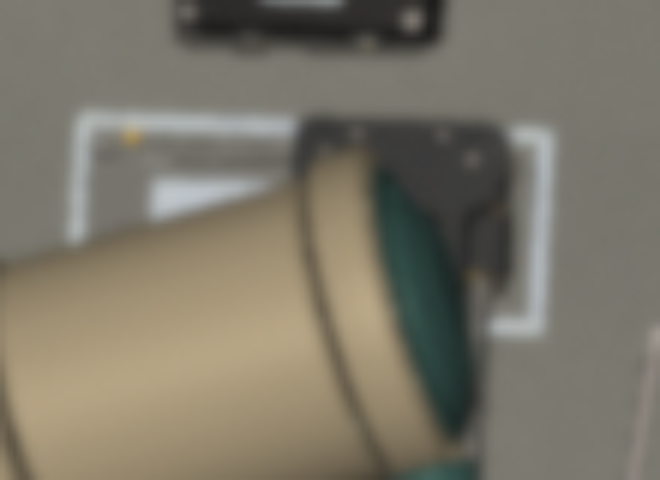

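The scene view shows the battery lying inside the outline with its terminals toward the box and the other gear in place. The arm hides the outline from above, so I move it aside and check once more numerically.

Run:
```python
from h import *
r.move_l([.30,-.10,.35],vel=.25); r.hold(.1)
S=vision.snapshot("scene"); T=vision.snapshot("top"); cv2.imwrite("pics/t7.png",cv2.resize(T[220:300,140:250],None,fx=6,fy=6)[:,:,::-1])
for d in models.regions_of("battery","top"):
    x,y,s=rect(d["pixels"],.034); print(round(d["score"],2),np.round(x,4),round(np.degrees(y),2),s)
for c in ("top","scene"): print([(np.round(d["at"],3).tolist(),round(d["score"],2)) for d in models.mark_of("battery_mid",c)])
print(telemetry.current_t())
```

```text
0.97 [0.4822 0.3085] -0.58 [0.0627, 0.1822]
0.91 [ 0.3106 -0.4078] -85.71 [0.0488, 0.1815]
[([0.304, -0.411, 0.032], 0.86), ([0.482, 0.31, 0.017], 0.72), ([0.355, -0.167, 0.001], 0.68), ([0.677, 0.315, 0.001], 0.44)]
[([0.312, -0.409, 0.03], 0.92), ([0.48, 0.31, 0.015], 0.75)]
35.825
```

View pics/t7.png

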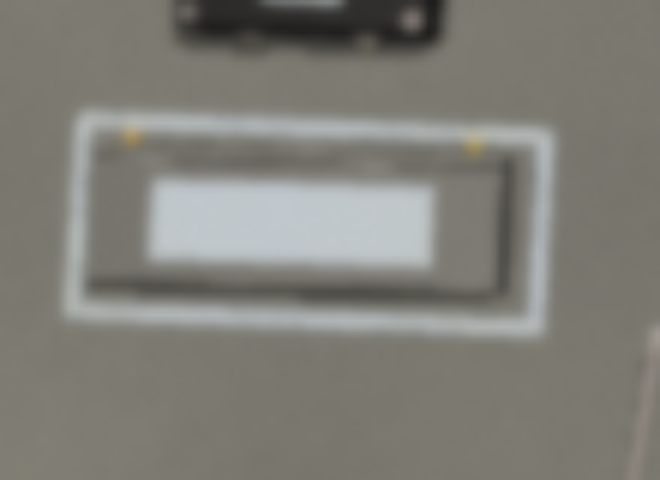

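The battery is centred in the outline to about 2 mm, aligned to within 0.2°, with its terminals at crop (132,137) and (475,145) toward the box. Handing in.

```bash
python3 -c "
from plant import r
print(r.sign_off())"
```

```text
the job is handed in; nothing more can be done
None
```

I tipped the battery onto its broad side on the mat and released it. I then set it down gently inside the taped outline with its terminals facing the switch box, and handed the job in at about 36 s of the 64 s allowed. The hand-in returned no verdict.

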